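Shut the punch rack and press its label holder home

ROBOT

A 6-joint arm with a two-finger parallel gripper is mounted at the origin on the work surface. World frame = base frame: x ahead of the robot, y to its left, z up, the work surface at z = 0. Lengths are in m, angles in rad, forces in N, time in s.
With the tool pointing down it reaches from about 0.25 to 0.775 m from the base axis. Payload 4 kg.
Tool frame: the origin (TCP) lies at the very end of the fingers, on their centre line; the grasp point (between the pads) lies 19 mm behind it; z points along the fingers, y is the direction in which the jaws open and shut (so a half turn about z gives the same grasp; the last joint's range is limited). The gripper opens to 94 mm and grips with 3 to 60 N. Pads are 16 mm wide; open, the fingers measure 119 mm over their backs; the gripper's body (75 mm by 177 mm) begins 78 mm behind the grasp point.
Start: joints at [-0.103, 0.087, 1.371, -0, 1.684, -0.103], TCP at [0.55, -0, 0.206] pointing down, gripper open.
Joint ranges: [-3.1, 3.1], [-0.76, 2.03], [0.27, 2.55], [-1.08, 4.22], [0.17, 2.65], [-2.57, 2.57]. Speed limits (rad/s): [2.79, 2.79, 3.14, 3.14, 3.14, 3.14].

INTERFACE

Orientations are given as [roll, pitch, yaw] about the fixed x, y, z axes, in that order (R = Rz(yaw) Ry(pitch) Rx(roll)).
In Python, from bench import robot, cams, models gives the robot as it stands.
- The arm moves only by the tool step_arm, never from a script. Its argument "series" is a list of rows, each a list of 5 numbers: the gripper command: -1 is shut, 1 is fully open, values between are in proportion, then the shift along the tool's x, y, z in mm, then the turn about the tool's z in degrees. A call has 1 to 20 rows; each row is the pose to reach, as a shift and turn from the pose commanded when the call began, along the tool's axes at that moment; what a row does not reach only later rows make up. A row lasts 1/8 s, in which the tool goes at most 62.5 mm and 10.7 degrees, less where a joint would pass 70% of its speed; a pose out of reach is approached as far as the arm can. A call with a gripper value outside its range is refused whole. The fingers move at their own pace and stop on an object; the grip force is fixed at half the most. Time passes only in rows, so rows that repeat a pose let the fingers close. It gives the time, the measured TCP pose, the force and the opening at its end, in the units of the state.
- robot.get_obs(): the state, without advancing time (a new reading comes with each control period).
- cams.snapshot(name): name is "scene" or "side" or "wrist"; returns a dict with "pixels" (420x560x3 uint8, red, green, blue), "fov_y" (degrees; the focal length in pixels is half the picture's height over the tangent of half this angle, whatever the lens; pixels are square), "cx", "cy" (the principal point, pixels), "R" (3x3) and "t" (3): a world point X has camera coordinates R X + t. Camera axes: x right, y down, z forward; pixel columns grow to the right and rows downward; lengths in m; the calibration is good to about 2 mm. The wrist camera is an equidistant fisheye: a pixel r from the principal point sees the ray r / f radians off the axis. A picture is of the moment at which its call begins. There is no depth.
- robot.close_job(): hands the job in, once; it reports no verdict.
Trained networks look in a picture, given as the dict that the camera call returned (one of the last four; its "shot" number tells which), for a name from the list of things; names that differ only in an ending like _2 or _b are one class to them, and where a whole thing is asked for, a point or a joint stands for the part that bears it (a point fixed in the world has none). Each returns a list of dicts, best first, with "p" (0 to 1); they miss things now and then, are a little off and sometimes report something else, mostly with a low value. They report only what shows in the picture. A call takes as long as a camera call. They do not tell look-alikes from the thing itself.
- models.find_in(picture, label): "position" ([x, y, z] in m, in world coordinates, good to about 4 mm: the middle of the surface that is visible of it).
- models.pinpoint(picture, label): "position" ([x, y, z] in m, in world coordinates, good to about 4 mm: a listed point, or the origin of a listed thing).
The state is a dict: "time": time; "joint_positions": joint angles; "qvel": joint speeds; "joint_torque": joint torques, N m; "tool_pos": TCP position; "ee_rot": TCP orientation; "wrist_force": force on the tool from outside, world axes, zero at the start; "wrist_torque": the same for the moment, N m; "width": finger opening in m.
Only numpy, scipy, OpenCV 4.12 (cv2) and the standard library are available. Lean on these libraries where they do the work, as an engineer would, in place of code of your own. Each camera call takes 0.05 s, during which the arm holds its last target. There are 200 camera calls.

TASK

Close up the punch rack: first swing its keeper bar down over the punches until it snaps into its detent. Then take the label holder and, card to the front, push its clip foot down over the middle of the rack's front lip, rear leg into the pocket behind the lip, until it is fully home against the springy rubber strip; finish while still holding it pressed down there, so that I can drive its screws. Leave the punches in their notches and the tin, the hammer and the wire brush where they are.

Things in the scene. Friction and masses are not known exactly. Their poses are not given: they have to be found in the camera images.
- rack: grey steel punch rack, 215 mm deep (x), 252 mm wide (y), fixed to the bench. Origin on the bench under its middle; -x is its front (the lip side, facing the robot), y runs along the lip, z up. Front lip: 6 mm thick, top 45 mm above the bench. Other heights above the bench: pocket's inner wall 40, punches 48, cheeks of hinge and catch 72 mm; the punches begin 45 mm behind the lip
- lip_top (a point): middle of the front lip's rounded top edge, 45 mm above the bench; axes as the rack's. The label pocket behind the lip, open at the top, reaches from 3 to 15 mm behind (+x of) this point and 38 mm to either side of it
- strip (a point): middle of the top of the rubber strip in the label pocket, 26 mm above the bench while free. It is on a spring: pushes back with 3 N at first and 8 N when it is 6 mm down (label holder home), and lifts the holder again if that is let go
- keeper_hinge (a point): on the keeper bar's hinge axis, at the rack's right (-y) end, 57 mm above the bench; the axis is the rack's x; axes as the rack's
- keeper_knob (a point): centre of the black ball knob, 24 mm across, on the free end of the keeper bar, 270 mm from the hinge axis. Bar shut: it is 270 mm from the hinge in the rack's +y, level with it, 30 mm past the catch, with free space under and beside it. The point turns with the bar
- keeper_bar (a joint): angle of the keeper bar (steel rod, 10 mm thick), rad: 0 shut and level in its catch, positive raised, turning about the rack's +x. Starts at 0.6 to 1.0. The hinge is stiff (0.4 N m): the bar stays where it is left. In the last 0.07 rad it must be pushed past a spring ball, roughly 5 to 10 N at the knob, then the ball draws it down to 0 on a solid stop
- holder_mid (a point): centre of the aluminium label holder, 34.5 mm above its underside; it stands upright on its clip foot on the bench. 18 mm (x) by 70 mm (y) by 69 mm high, 0.06 to 0.13 kg. -x is the side with the blank white card, y along its width, z up. Home on the lip: this point is 9.5 mm above the lip's top, over its middle, axes as the rack's; a sudden hard stop is felt there
- holder_card (a point): middle of the white card, 51 mm above the holder's underside, 6 mm to its -x; axes as the holder's. The card frame is a plate 12 mm thick (x), 70 mm wide, from 29 to 69 mm above the underside: pinch it across its thickness from above
- holder: the label holder again: origin under its middle, at the foot of its legs, same axes. Clip foot: two legs, 64 mm wide, 3.5 mm thick, 25 mm long, with an 11 mm gap between them that straddles the lip; above them a bridge 18 mm thick (x) from 25 to 29 mm. Its underside comes down on the lip's top when home; the rear (+x) leg meets the rubber strip 6 mm before that
- punch0: steel punch, 160 mm long and 18 mm thick, lying along the rack's x in the notch nearest to the hinge; origin under its middle, 30 mm above the bench
- punch1: steel punch like it, second notch from the hinge
- punch2: steel punch like it, third notch from the hinge
- punch3: steel punch like it, in the notch nearest to the catch
- tin: round steel tin, 68 mm across, 60 mm high, upright on the bench; origin under its middle. It and the label holder stand on opposite sides of the bench in front of the rack, either way round
- hammer: hammer, 280 mm long, lying on the bench to the right of the rack; origin under its middle, handle to its -x
- brush: wire brush with a wooden back, 250 mm long, 46 mm high, lying on the bench to the left of the rack; origin under its middle
Mind the look-alikes: they are no part of the job. Of the things that look like the holder, take the one that is farthest to the robot's right at the start.

How it is judged:
On the way, in this order (a step that is already met when the one before it is completed fails the run):
1. the keeper bar is shut in its detent (value of joint keeper_bar below 0.015 rad), for 0.2 s.
2. the label holder straddles the lip with its rear leg in the pocket (x of holder_mid in the frame of lip_top between -0.005 and 0.005 m and y of holder_mid in the frame of lip_top between -0.008 and 0.008 m and z of holder_mid in the frame of lip_top between 0 and 0.0195 m), for 0.1 s.
At the end, for the whole second after the job is handed in: Keeper bar shut (under 0.015 rad). Label holder on the lip at the pocket (5 mm across, 8 mm along), card to the front, upright within 0.1 rad, in line within 0.15 rad, bridge within 1.7 mm of the lip top, still, fingers on it (over 3 N), bearing on the rack with over 5 N (value of joint keeper_bar below 0.015 rad and x of holder_mid in the frame of lip_top between -0.005 and 0.005 m and y of holder_mid in the frame of lip_top between -0.008 and 0.008 m and z of holder_mid in the frame of lip_top between 0.006 and 0.0112 m and angle between the z axis of holder_mid and the z axis of lip_top, either way round below 0.1 rad and x of holder_card in the frame of lip_top below 0 m and angle between the x axis of holder_mid and the x axis of lip_top, either way round below 0.15 rad and contact force between the fingers and holder above 3 N and contact force between holder and rack above 5 N and linear speed of holder below 0.02 m/s); the arm keeps its last pose, push and grip.
It fails at once if a punch is shifted out of its notch (distance of any of punch0, punch1, punch2, punch3 from where it was at the start of the episode above 0.025 m).
It fails at once if the tin, the hammer or the wire brush is disturbed (distance of any of tin, hammer, brush from where it was at the start of the episode above 0.03 m).
It also fails if it takes over 51 s, if anything falls off the work surface, if the arm or the gripper's body presses on something with over 40 N, if the wrist force passes 120 N, or if a joint passes its speed limit or range.

## Working session

There is one attempt and no reset: what is moved stays moved. The work goes in short steps, Python scripts to look and compute and a tool call to move; the robot and the scene stay as the last step left them, time stands still between calls to the robot, and variables do not carry over. Pictures are saved under pics/ and viewed, about 8 in all and at most 12, crops included, and the job is handed in when it is done.

Besides the shell and the picture viewer there is one more tool, called after "Emit:" as a command line: name --pt "numbers of a row" for each row, then --argument value for the rest. step_arm: Moves the arm, as the interface text tells. Its arguments: {"type":"object","properties":{"series":{"type":"array","items":{"type":"array","items":{"type":"number"}}}},"required":["series"]}

```bash
mkdir -p pics
cat > h.py <<'E'
import numpy as np, cv2
from bench import robot, cams, models
def snap(n,f=None):
    s=cams.snapshot(n)
    if f: cv2.imwrite('pics/'+f,cv2.cvtColor(s['pixels'],cv2.COLOR_RGB2BGR))
    return s
def show(s,labels,fn='pinpoint',k=3):
    for l in labels:
        for d in getattr(models,fn)(s,l)[:k]: print(fn,l,np.round(d['position'],4),round(d['p'],2))
def proj(s,X):
    c=s['R']@np.array(X)+s['t']; f=210/np.tan(np.radians(s['fov_y']/2)); return c[:2]/c[2]*f+[s['cx'],s['cy']]
E
python3 - <<'E'
from h import *
a=snap('scene');b=snap('side')
cv2.imwrite('pics/a.png',cv2.cvtColor(np.vstack([a['pixels'],b['pixels']]),cv2.COLOR_RGB2BGR)[:, :])
im=cv2.imread('pics/a.png');cv2.imwrite('pics/a.png',cv2.resize(np.hstack([im[:420],im[420:]]),(800,300)))
cv2.imwrite('pics/a1.png',im[:420]);cv2.imwrite('pics/b1.png',im[420:])
for s in (a,b):
    show(s,['rack','lip_top','strip','keeper_hinge','keeper_knob','holder_mid','holder_card','holder','punch0','punch3','tin','hammer','brush'])
    print('--', s['fov_y'],(-s['R'].T@s['t']).round(3))
o=robot.get_obs();print(o['tool_pos'],o['ee_rot'],o['width'],o['wrist_force'])
E
```

```text
pinpoint rack [ 0.4528  0.3103 -0.0024] 0.66
pinpoint rack [0.5747 0.0524 0.0019] 0.65
pinpoint rack [ 0.5948 -0.0258  0.0274] 0.25
pinpoint lip_top [0.4771 0.0734 0.0461] 0.84
pinpoint strip [0.4812 0.07   0.0463] 0.4
pinpoint keeper_hinge [ 0.5697 -0.0699  0.0572] 0.8
pinpoint keeper_hinge [0.451  0.3145 0.0369] 0.47
pinpoint keeper_knob [0.6019 0.0768 0.2824] 0.9
pinpoint holder_mid [0.4522 0.3113 0.0356] 0.93
pinpoint holder_mid [0.3569 0.3872 0.0357] 0.81
pinpoint holder_mid [0.4272 0.5268 0.0378] 0.6
pinpoint holder_card [0.35   0.386  0.0584] 0.81
pinpoint holder_card [0.4411 0.3145 0.0503] 0.62
pinpoint holder_card [0.4223 0.5227 0.051 ] 0.52
pinpoint holder [ 0.452   0.3107 -0.0007] 0.75
pinpoint holder [3.512e-01 3.887e-01 1.000e-04] 0.75
pinpoint holder [0.4262 0.5252 0.0008] 0.57
pinpoint punch0 [ 0.5974 -0.0259  0.0297] 0.75
pinpoint punch0 [0.6147 0.0723 0.0296] 0.75
pinpoint punch0 [0.6225 0.1215 0.0269] 0.65
pinpoint punch3 [ 0.5974 -0.0259  0.0297] 0.75
pinpoint punch3 [0.6147 0.0723 0.0296] 0.75
pinpoint punch3 [0.6225 0.1215 0.0269] 0.65
pinpoint tin [ 0.4201 -0.31
[... 795 characters left out ...]
1.000e-04] 0.73
pinpoint holder [0.4559 0.3123 0.0328] 0.56
pinpoint punch0 [0.6169 0.1222 0.027 ] 0.69
pinpoint punch0 [0.6078 0.0227 0.0283] 0.63
pinpoint punch0 [0.6108 0.0682 0.0268] 0.62
pinpoint punch3 [0.6169 0.1222 0.027 ] 0.69
pinpoint punch3 [0.6078 0.0227 0.0283] 0.63
pinpoint punch3 [0.6108 0.0682 0.0268] 0.62
pinpoint tin [ 0.4233 -0.3205 -0.0036] 0.89
pinpoint hammer [ 0.605  -0.3959 -0.0008] 0.88
pinpoint hammer [0.613  0.0684 0.0296] 0.51
pinpoint brush [0.6172 0.3972 0.0038] 0.93
-- 42.05795014552036 [-0.3  -1.25  0.96]
[ 5.49996563e-01 -7.56588281e-07  2.05477813e-01] [ 3.14158388e+00 -3.37550205e-05  1.57076244e+00] 0.09393091747761971 [ 0.32352946 -0.15858605  0.54558695]
```

View pics/a1.png

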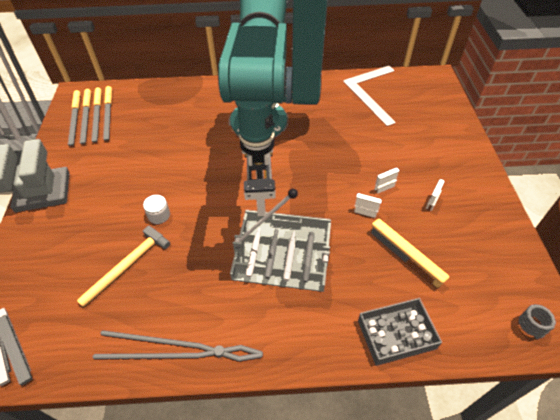

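View pics/b1.png

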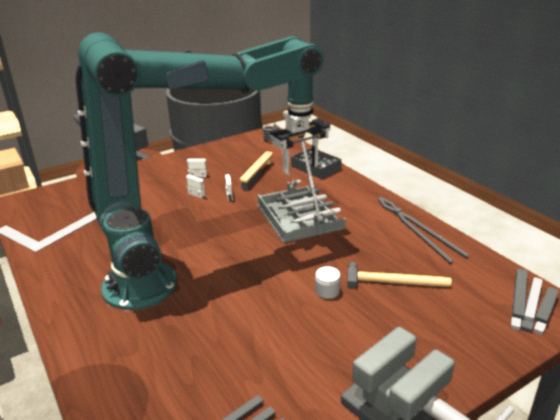

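The three holder look-alikes in the scene picture are at (367,206), (387,180) and (435,194). Image-left is the robot's right (−y), so the one at (367,206), y≈0.31, is meant. I'll confirm this in a crop before grasping. The keeper bar comes first: about 0.98 rad up, knob at about (0.602, 0.077, 0.281).

Emit:
step_arm --pt "-1 0 0 -40 0" --pt "-1 0 0 -80 0" --pt "-1 0 0 -120 0" --pt "-1 30 20 -120 0" --pt "-1 60 40 -120 0" --pt "-1 72 51 -118 0" --pt "-1 72 51 -118 0"

```text
time: 2.28
tool_pos: [0.6011, 0.0722, 0.3223]
ee_rot: [-3.139, 0.001, 1.572]
wrist_force: [0.4, 0.1, -0.7]
width: 0.0276
```

Run:
```python
from h import *
o=robot.get_obs();p=o['tool_pos'];print(p,o['ee_rot'],o['width'],o['wrist_force'])
w=snap('wrist')
a=snap('scene');b=snap('side')
show(a,['keeper_knob','lip_top','keeper_hinge','rack'],k=1);show(b,['keeper_knob','lip_top','keeper_hinge','rack'],k=1);show(w,['keeper_knob','lip_top','keeper_hinge','holder_mid'],k=2)
im=a['pixels'];c=np.hstack([cv2.resize(im[150:240,330:470],(560,360),interpolation=cv2.INTER_CUBIC)])
cv2.imwrite('pics/c.png',cv2.cvtColor(c,cv2.COLOR_RGB2BGR))
h=np.array([.5715,-.068]);u=np.array([.185,.983])
for th in (.97,.9,.8,.7,.6,.5,.4,.3,.2,.12,.07,.03,0):
    q=np.r_[h+u*.27*np.cos(th),.069+.27*np.sin(th)]-[.55,0,.2055]
    print(th,(q[[1,0,2]]*[1,1,-1]*1e3).round(0))
```

```text
[0.60112842 0.07224625 0.32227285] [-3.13940527e+00  5.46300016e-04  1.57180383e+00] 0.027576355385408098 [ 0.38089461  0.11333795 -0.74092059]
pinpoint keeper_knob [0.6039 0.0765 0.2825] 0.68
pinpoint lip_top [0.4777 0.0698 0.047 ] 0.98
pinpoint keeper_hinge [ 0.5733 -0.0692  0.057 ] 0.59
pinpoint rack [0.5753 0.0536 0.0025] 0.65
pinpoint keeper_knob [0.6005 0.0792 0.2798] 0.88
pinpoint lip_top [0.4761 0.0712 0.0421] 0.66
pinpoint keeper_hinge [ 0.5737 -0.0661  0.0566] 0.75
pinpoint rack [0.5777 0.0514 0.0008] 0.73
pinpoint keeper_knob [0.604  0.0793 0.2817] 0.74
pinpoint keeper_knob [ 0.4532  0.3065 -0.0018] 0.17
pinpoint lip_top [0.477  0.0715 0.0458] 0.58
pinpoint keeper_hinge [ 0.5723 -0.0671  0.0567] 0.58
pinpoint holder_mid [0.4507 0.3164 0.0368] 0.85
0.97 [ 82.  50. -86.]
0.9 [ 97.  53. -75.]
0.8 [117.  56. -57.]
0.7 [135.  60. -37.]
0.6 [151.  63. -16.]
0.5 [165.  65.   7.]
0.4 [176.  68.  31.]
0.3 [186.  69.  57.]
0.2 [192.  70.  83.]
0.12 [196.  71. 104.]
0.07 [197.  71. 118.]
0.03 [197.  71. 128.]
0 [197.  71. 136.]
```

View pics/c.png

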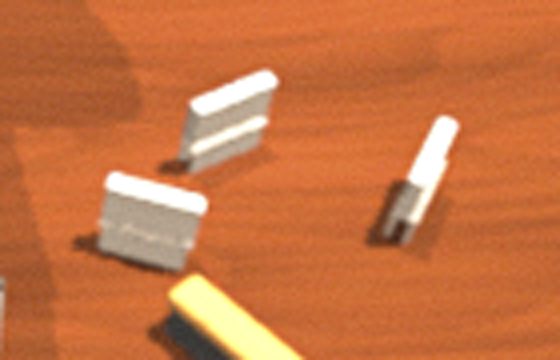

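The crop confirms it. The target at crop (150,220) is the leftmost in the picture (farthest to the robot's right). Its plain back faces the camera, so the card faces the robot. Now pushing the knob down along its arc.

Emit:
step_arm --pt "-1 8 2 20 0" --pt "-1 12 2 33 0" --pt "-1 25 5 43 0" --pt "-1 45 8 61 0" --pt "-1 63 12 81 0" --pt "-1 79 15 102 0" --pt "-1 93 18 125 0" --pt "-1 104 21 149 0" --pt "-1 114 23 175 0" --pt "-1 120 24 201 0" --pt "-1 124 24 220 0" --pt "-1 124 24 222 0"

```text
time: 4.53
tool_pos: [0.6234, 0.1953, 0.0986]
ee_rot: [-3.136, 0.002, 1.571]
wrist_force: [-0.9, -0.5, 0.1]
width: 0.0006
```

Run:
```python
from h import *
a=snap('scene','d.png');b=snap('side')
show(a,['keeper_knob','lip_top'],k=1);show(b,['keeper_knob'],k=1)
im=np.hstack([cv2.resize(s['pixels'][y:y+140,x:x+140],(400,400)) for s,y,x in((a,170,220),(b,150,240))])
cv2.imwrite('pics/d.png',cv2.cvtColor(im,cv2.COLOR_RGB2BGR))
```

```text
pinpoint keeper_knob [0.6299 0.1937 0.0837] 0.9
pinpoint lip_top [0.4787 0.0686 0.0461] 0.91
pinpoint keeper_knob [0.6223 0.1944 0.0866] 0.5
```

View pics/d.png

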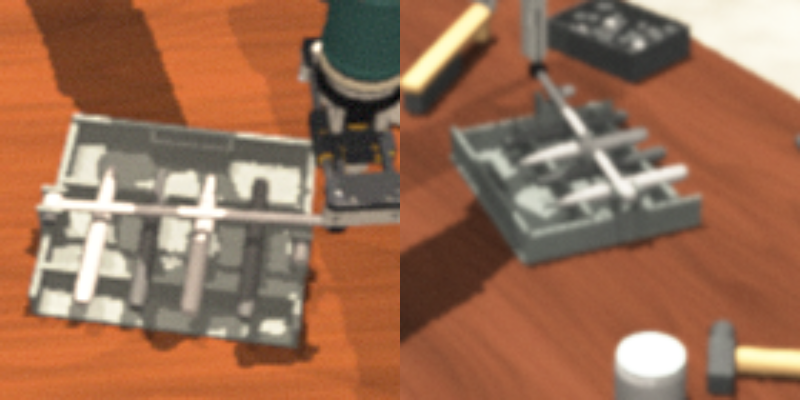

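The bar follows: the knob sits right under the fingers, about 0.1 rad to go. Pressing on into the detent.

Emit:
step_arm --pt "-1 1 1 6 0" --pt "-1 1 1 12 0" --pt "-1 1 1 17 0" --pt "-1 1 1 22 0" --pt "-1 1 1 26 0" --pt "-1 1 1 29 0" --pt "-1 1 1 32 0" --pt "-1 1 1 33 0"

```text
time: 5.78
tool_pos: [0.6261, 0.1973, 0.0689]
ee_rot: [3.141, -0.0, 1.571]
wrist_force: [-2.1, 1.5, 5.5]
width: 0.0005
```

Run:
```python
from h import *
print(robot.get_obs()['wrist_force'])
a=snap('scene');b=snap('side')
show(a,['keeper_knob'],k=1);show(b,['keeper_knob'],k=1)
```

```text
[-2.14809926  1.4735264   5.48107141]
pinpoint keeper_knob [0.6299 0.1946 0.057 ] 0.71
pinpoint keeper_knob [0.6288 0.1998 0.0552] 0.57
```

Close to the stop; I'll press a little further to make sure of the hard stop.

Emit:
step_arm --pt "-1 0 0 2 0" --pt "-1 0 0 4 0" --pt "-1 0 0 5 0" --pt "-1 0 0 5 0"

```text
time: 6.48
tool_pos: [0.6263, 0.1973, 0.0684]
ee_rot: [3.139, -0.001, 1.571]
wrist_force: [-7.9, -0.4, 17.8]
width: 0.0003
```

The force rises to 18 N within 0.5 mm, so the bar is on its stop. Now up and over the holder.

Emit:
step_arm --pt "-1 0 0 -30 0" --pt "-1 0 0 -80 0" --pt "-1 0 0 -130 0" --pt "-1 30 -45 -170 0" --pt "1 60 -90 -180 0" --pt "1 90 -135 -180 0" --pt "1 115 -172 -160 0" --pt "1 115 -172 -140 0" --pt "1 115 -172 -140 0"

```text
time: 7.6
tool_pos: [0.4526, 0.3113, 0.2006]
ee_rot: [-3.137, 0.003, 1.571]
wrist_force: [-0.2, -0.3, -0.6]
width: 0.0474
```

Run:
```python
from h import *
o=robot.get_obs();print(o['tool_pos'],o['ee_rot'])
a=snap('scene');b=snap('side');w=snap('wrist','w.png')
for s in (a,b,w): show(s,['holder_mid','holder_card','holder','lip_top','keeper_knob','keeper_hinge'],k=1)
c=w['R']@np.array([.453,.3125,.069])+w['t'];r=np.linalg.norm(c[:2]);f=210/np.tan(np.radians(w['fov_y']/2))
print('holder top px',c[:2]/r*np.arctan2(r,c[2])*f+[w['cx'],w['cy']],w['fov_y'],w['R'].round(3).tolist(),w['t'].round(3))
```

```text
[0.45263714 0.31133275 0.20062865] [-3.1373746   0.00327507  1.57138324]
pinpoint holder_mid [0.4519 0.3146 0.0354] 0.9
pinpoint holder_card [0.3512 0.3848 0.0545] 0.79
pinpoint holder [0.4252 0.5239 0.0018] 0.68
pinpoint lip_top [0.4803 0.071  0.0473] 0.87
pinpoint keeper_knob [0.6279 0.1961 0.0586] 0.77
pinpoint keeper_hinge [ 0.5696 -0.0691  0.0565] 0.55
pinpoint holder_mid [0.4258 0.5246 0.0315] 0.85
pinpoint holder_card [0.4432 0.3136 0.0534] 0.66
pinpoint holder [4.245e-01 5.268e-01 1.000e-04] 0.87
pinpoint lip_top [0.4773 0.0721 0.0434] 0.79
pinpoint keeper_knob [0.4511 0.3128 0.0019] 0.68
pinpoint keeper_hinge [ 0.5727 -0.0686  0.0553] 0.77
pinpoint holder_mid [0.4494 0.3158 0.0376] 0.88
pinpoint holder_card [0.3457 0.3844 0.0517] 0.69
pinpoint holder [3.561e-01 3.909e-01 3.000e-04] 0.82
pinpoint lip_top [0.4787 0.0705 0.0455] 0.86
pinpoint keeper_knob [0.626  0.1957 0.0562] 0.53
pinpoint keeper_hinge [0.6161 0.3949 0.0016] 0.45
holder top px [278.7573769  196.86006155] 65.70646984690485 [[1.0, -0.0, -0.001], [0.0, -0.961, 0.276], [-0.001, -0.276, -0.961]] [-0.455  0.271  0.477]
```

View pics/w.png

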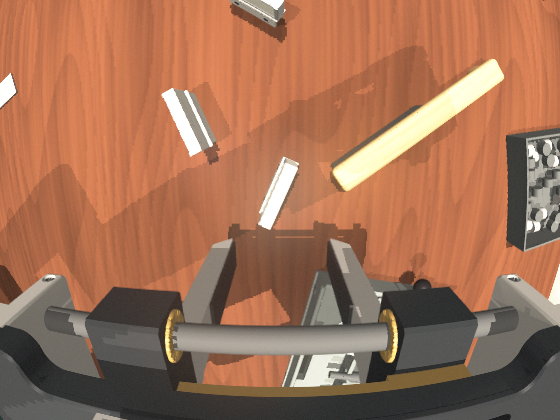

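```bash
cat >> h.py <<'E'
def fish(s,px,z):
    f=210/np.tan(np.radians(s['fov_y']/2)); d=np.array(px,float)-[s['cx'],s['cy']]; r=np.linalg.norm(d); th=r/f
    v=s['R'].T@np.r_[d/r*np.sin(th),np.cos(th)]; c=-s['R'].T@s['t']
    return (c+v*(z-c[2])/v[2])[:2]
E
python3 - <<'E'
from h import *
w=snap('wrist')
c=cv2.resize(w['pixels'][140:245,225:330],(735,600)[:1]*2 if 0 else (600,600),interpolation=cv2.INTER_CUBIC)
cv2.imwrite('pics/w2.png',cv2.cvtColor(c,cv2.COLOR_RGB2BGR))
E
```

```text
(no output)
```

View pics/w2.png

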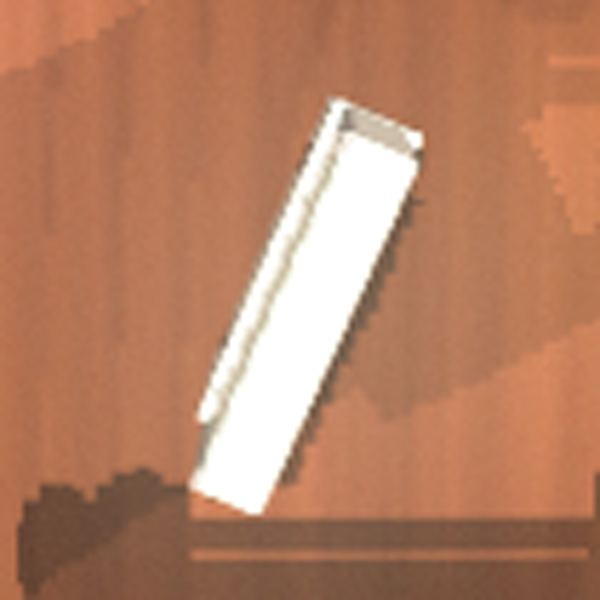

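Run:
```python
from h import *
w=snap('wrist')
P=np.array([fish(w,np.array(p)/(600/105)+[225,140],.069) for p in [(345,130),(418,163),(262,515),(192,488)]])
A,B,C,D=P;print(P.round(4),P.mean(0).round(4),[np.linalg.norm(v).round(4) for v in(A-D,B-C,A-B,D-C)])
v=A-D+B-C;print('yaw',np.arctan2(-v[0],v[1]),np.degrees(np.arctan2(-v[0],v[1])))
print(robot.get_obs()['tool_pos'],robot.get_obs()['ee_rot'])
# side view crop
b=snap('side');uv=proj(b,[.453,.3125,.045]).astype(int);print(uv)
c=cv2.resize(b['pixels'][uv[1]-30:uv[1]+30,uv[0]-30:uv[0]+30],(400,400),interpolation=cv2.INTER_CUBIC)
cv2.imwrite('pics/s.png',cv2.cvtColor(c,cv2.COLOR_RGB2BGR))
```

```text
[[0.4592 0.3473]
 [0.4717 0.3416]
 [0.4445 0.2777]
 [0.432  0.2828]] [0.4518 0.3123] [np.float64(0.07), np.float64(0.0695), np.float64(0.0138), np.float64(0.0135)]
yaw -0.4007371705701671 -22.960548567684757
[0.45399088 0.31200648 0.20350877] [ 3.14150118e+00 -1.84138460e-06  1.57081994e+00]
[229 184]
```

View pics/s.png

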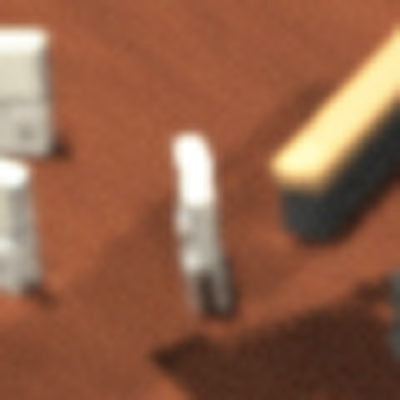

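Geometry is clear (centre (0.4518, 0.3123), yaw −0.40), but which side carries the card needs a view from the robot's side.

Emit:
step_arm --pt "1 -10 -50 0 0" --pt "1 -20 -100 20 0" --pt "1 -20 -150 50 0" --pt "1 -20 -150 50 0"

```text
time: 9.3
tool_pos: [0.2987, 0.2897, 0.1489]
ee_rot: [-3.134, 0.005, 1.574]
wrist_force: [0.3, -0.2, 0.2]
width: 0.094
```

Run:
```python
from h import *
w=snap('wrist')
c=w['R']@np.array([.452,.3123,.045])+w['t'];r=np.linalg.norm(c[:2]);f=210/np.tan(np.radians(w['fov_y']/2))
u=(c[:2]/r*np.arctan2(r,c[2])*f+[w['cx'],w['cy']]).astype(int);print(u)
im=w['pixels'];x0=max(0,min(u[0]-60,440));y0=max(0,min(u[1]-50,320))
cv2.imwrite('pics/t.png',cv2.cvtColor(cv2.resize(im[y0:y0+100,x0:x0+120],(600,500),interpolation=cv2.INTER_CUBIC),cv2.COLOR_RGB2BGR))
show(w,['holder_card','holder_mid'])
```

```text
[439 183]
pinpoint holder_card [0.3479 0.388  0.0517] 0.69
pinpoint holder_card [0.45   0.3162 0.0531] 0.68
pinpoint holder_mid [0.3576 0.389  0.033 ] 0.89
pinpoint holder_mid [0.4501 0.3149 0.0349] 0.75
```

View pics/t.png

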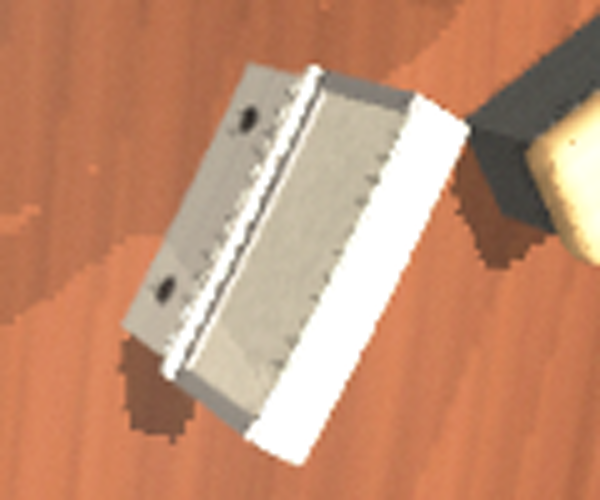

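The cream card in its frame and the two screw holes in the leg are on the robot-facing (−x) side, so the holder isn't turned round and its yaw is −0.40.

Run:
```python
from h import *
w=snap('wrist')
P=np.array([fish(w,np.array(p)/5+[379,133],.069) for p in [(418,93),(470,130),(302,465),(247,435)]])
A,B,C,D=P;print(P.round(4),P.mean(0).round(4),[np.linalg.norm(v).round(4) for v in(A-D,B-C,A-B,D-C)])
v=A-D+B-C;print('yaw',np.degrees(np.arctan2(-v[0],v[1])))
o=robot.get_obs();print(o['tool_pos'],o['ee_rot'])
```

```text
[[0.4728 0.3498]
 [0.4856 0.3436]
 [0.4565 0.2784]
 [0.4435 0.2845]] [0.4646 0.3141] [np.float64(0.0715), np.float64(0.0714), np.float64(0.0142), np.float64(0.0143)]
yaw -24.16511405920751
[0.3060441  0.2929057  0.15546563] [ 3.13795402e+00 -2.22664843e-03  1.57018434e+00]
```

Emit:
step_arm --pt "0.0 5 40 0 10" --pt "-0.1 10 90 0 20" --pt "-0.1 20 149 20 23" --pt "-0.1 20 149 40 23" --pt "-0.1 20 149 40 23" --pt "-0.1 20 149 40 23" --pt "-0.1 20 149 40 23"

```text
time: 10.38
tool_pos: [0.4538, 0.3125, 0.1156]
ee_rot: [3.139, -0.003, 1.17]
wrist_force: [0.2, 0.9, 0.6]
width: 0.0426
```

Run:
```python
from h import *
w=snap('wrist','g.png');o=robot.get_obs();print(o['tool_pos'],o['ee_rot'],o['width'])
cv2.imwrite('pics/g.png',cv2.imread('pics/g.png')[120:420,130:430])
np.savez('w.npz',**{k:w[k] for k in('R','t','fov_y','cx','cy')})
print(models.find_in(w,'holder')[:2])
```

```text
[0.45356274 0.31247828 0.11548521] [ 3.13926404e+00 -2.77699425e-03  1.16974055e+00] 0.0423264825073817
[{'position': [0.4265, 0.5152, 0.0357], 'p': 0.66}, {'position': [0.3634, 0.3907, 0.0509], 'p': 0.62}]
```

View pics/g.png

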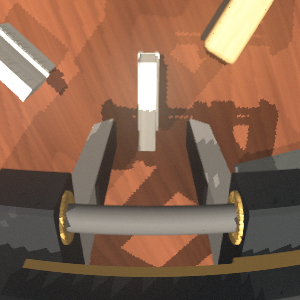

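Run:
```python
from h import *
s=dict(np.load('w.npz'))
P=np.array([fish(s,np.array(p)+[130,120],.069) for p in [(138.5,56),(159,56),(155.5,151),(138.5,151)]])
print(P.round(4)); c=P.mean(0);A,B,C,D=P;v=A-D+B-C
print(c,np.degrees(np.arctan2(-v[0],v[1])),[np.linalg.norm(x).round(4) for x in(A-D,A-B,D-C)])
y=1.17;R=np.array([[np.cos(y),np.sin(y)],[np.sin(y),-np.cos(y)]]);print('tool xy off',R.T@(c-np.array([.4536,.3125])))
```

```text
[[0.4616 0.3513]
 [0.475  0.3456]
 [0.4439 0.2778]
 [0.4317 0.2829]]
[0.45307936 0.31441629] -24.12349281821157 [np.float64(0.0747), np.float64(0.0145), np.float64(0.0132)]
tool xy off [ 0.00156129 -0.00122702]
```

Centred within about 1.5 mm. Descend and pinch.

Emit:
step_arm --pt "-0.1 0 -1 30 0.5" --pt "-0.1 0 -1 60 0.5" --pt "-0.1 0 -1 80 0.5" --pt "-0.1 0 -1 81 0.5" --pt "-0.1 0 -1 81 0.5" --pt "-1 0 -1 81 0.5" --pt "-1 0 -1 81 0.5" --pt "-1 0 -1 81 0.5" --pt "-1 0 -1 81 0.5" --pt "-1 0 -1 81 0.5"

```text
time: 11.72
tool_pos: [0.4523, 0.3125, 0.0329]
ee_rot: [3.141, -0.0, 1.161]
wrist_force: [0.4, 0.4, 2.5]
width: 0.0123
```

Emit:
step_arm --pt "-1 0 0 -30 0" --pt "-1 0 0 -70 0" --pt "-1 -30 17 -100 -2" --pt "-1 -75 42 -105 -5" --pt "-1 -120 68 -105 -8" --pt "-1 -165 93 -105 -11" --pt "-1 -200 113 -105 -12" --pt "-1 -211 119 -105 -12" --pt "-1 -211 119 -105 -12" --pt "-1 -211 119 -105 -12" --pt "-1 -211 119 -105 -12"

```text
time: 13.1
tool_pos: [0.477, 0.0726, 0.1374]
ee_rot: [-3.141, -0.0, 1.372]
wrist_force: [-0.8, 0.2, -0.0]
width: 0.012
```

Run:
```python
from h import *
w=snap('wrist','l.png');o=robot.get_obs();print(o['tool_pos'],o['ee_rot'],o['width'],o['wrist_force'])
a=snap('scene');b=snap('side')
for s in (w,a,b): show(s,['lip_top','keeper_knob','keeper_hinge','rack','holder_mid'],k=1)
np.savez('w.npz',**{k:w[k] for k in('R','t','fov_y','cx','cy')})
i=cv2.imread('pics/l.png');cv2.imwrite('pics/l.png',cv2.resize(i,(800,600),interpolation=cv2.INTER_CUBIC))
```

```text
[0.47698373 0.07251812 0.13743338] [-3.14147642e+00 -2.15441455e-04  1.37190911e+00] 0.0116155594626548 [-0.19694461 -0.92232782 -1.74135002]
pinpoint lip_top [0.4799 0.0739 0.0434] 0.75
pinpoint keeper_knob [0.6289 0.1954 0.0531] 0.66
pinpoint keeper_hinge [ 0.5749 -0.0694  0.0565] 0.59
pinpoint rack [0.5791 0.0509 0.0009] 0.78
pinpoint holder_mid [ 0.5716 -0.0677  0.0599] 0.72
pinpoint lip_top [ 0.4222 -0.3114 -0.0005] 0.57
pinpoint keeper_knob [0.6285 0.1964 0.0567] 0.92
pinpoint keeper_hinge [ 0.5731 -0.0701  0.0572] 0.96
pinpoint rack [5.764e-01 5.390e-02 3.000e-04] 0.87
pinpoint holder_mid [0.3568 0.3876 0.035 ] 0.88
pinpoint lip_top [0.4785 0.0735 0.0451] 0.65
pinpoint keeper_knob [0.6281 0.1981 0.0538] 0.47
pinpoint keeper_hinge [ 0.5729 -0.0661  0.0547] 0.72
pinpoint rack [0.5785 0.0553 0.0019] 0.7
pinpoint holder_mid [0.3531 0.3925 0.0354] 0.71
```

View pics/l.png

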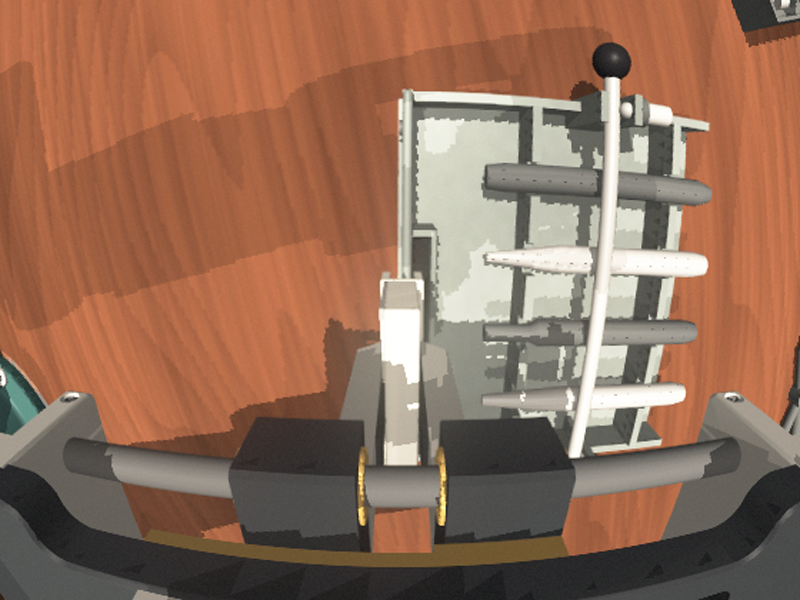

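Run:
```python
from h import *
s=snap('wrist');o=robot.get_obs();p=o['tool_pos'];y=o['ee_rot'][2];print(p,y)
f=210/np.tan(np.radians(s['fov_y']/2))
tx=np.array([np.cos(y),np.sin(y)]);ty=np.array([np.sin(y),-np.cos(y)])
def ortho(z,a0,a1,b0,b1,k):  # a along tool x (up), b along tool y (right), mm
    A,B=np.meshgrid(np.arange(a1,a0,-1/k),np.arange(b0,b1,1/k),indexing='ij')
    W=np.stack([p[0]+(A*tx[0]+B*ty[0])/1e3,p[1]+(A*tx[1]+B*ty[1])/1e3,0*A+z],-1)
    c=W@s['R'].T+s['t'];r=np.hypot(c[...,0],c[...,1]);t=np.arctan2(r,c[...,2])*f/r
    m=(c[...,:2]*t[...,None]+[s['cx'],s['cy']]).astype(np.float32)
    return cv2.remap(s['pixels'],m[...,0],m[...,1],cv2.INTER_CUBIC)
L=ortho(.045,20,150,-25,35,5)
H=ortho(p[2]+.036,10,60,-20,20,7)
for im,a1,b0,k in((L,150,-25,5),(H,60,-20,7)):
    for b in range(b0,40,5):
        x=int((b-b0)*k)
        if x<im.shape[1]: cv2.line(im,(x,0),(x,12),(255,0,0),2 if b==0 else 1)
    for a in range(0,160,10):
        yy=int((a1-a)*k)
        if 0<=yy<im.shape[0]: cv2.line(im,(0,yy),(14,yy),(0,0,255),1)
h=max(L.shape[0],H.shape[0]);pad=lambda i:np.pad(i,((0,h-i.shape[0]),(0,5),(0,0)))
print(L.shape,H.shape)
cv2.imwrite('pics/o.png',cv2.cvtColor(np.hstack([pad(L),pad(H)])[:600],cv2.COLOR_RGB2BGR))
# lip edges: gradient columns per row band (L)
g=cv2.cvtColor(ortho(.045,20,150,-25,35,5),cv2.COLOR_RGB2HSV)[...,1].astype(float)
for a in (140,130,120,110,100,90,80,70,60,50):
    r=g[int((150-a)*5)-8:int((150-a)*5)+8].mean(0);d=np.diff(cv2.GaussianBlur(r[None],(5,1),0)[0]);i=np.argmin(d[50:160])+50
    print(a,'edge b=',round(i/5-25,1),round(d[i],1))
```

```text
[0.47709123 0.07139128 0.13748405] 1.3700023920133395
(650, 300, 3) (350, 280, 3)
140 edge b= -7.8 -1.8
130 edge b= -11.2 -1.6
120 edge b= -2.0 -20.6
110 edge b= -2.0 -18.4
100 edge b= -2.0 -16.0
90 edge b= -2.2 -18.9
80 edge b= -2.2 -18.9
70 edge b= -2.2 -18.0
60 edge b= -2.2 -17.9
50 edge b= -2.2 -17.4
```

View pics/o.png

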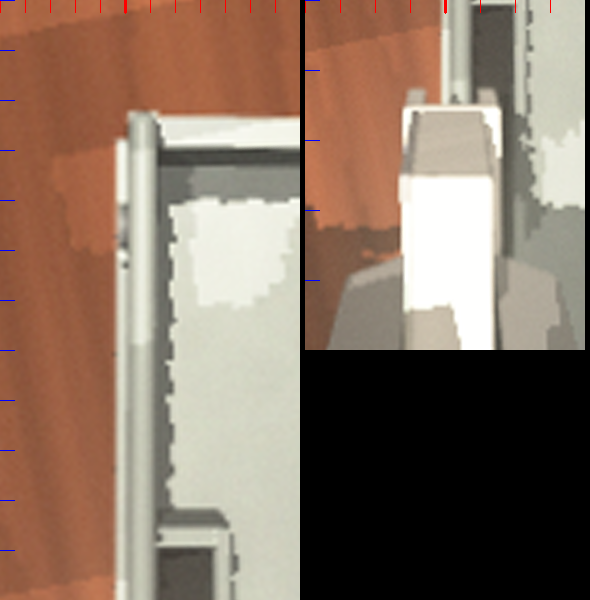

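Keeper bar is shut. In the rectified view the lip line is parallel to the jaws, its centre about +3 mm in tool y and the pocket middle about +2 mm in tool x. The network says about +1 mm in y. I'll shift by 2 mm, lower to just above the lip and remeasure from near.

Emit:
step_arm --pt "-1 2 2 20 0" --pt "-1 2 2 35 0" --pt "-1 2 2 46 0" --pt "-1 2 2 48 0" --pt "-1 2 2 48 0" --pt "-1 2 2 48 0" --pt "-1 2 2 48 0"

```text
time: 14.92
tool_pos: [0.4799, 0.073, 0.0901]
ee_rot: [3.14, -0.0, 1.37]
wrist_force: [0.0, -0.5, -0.1]
width: 0.0118
```

```bash
cat >> h.py <<'E'
def ortho(s,p,y,z,a0,a1,b0,b1,k):  # a along tool x (up), b along tool y (right), mm
    f=210/np.tan(np.radians(s['fov_y']/2))
    tx=np.array([np.cos(y),np.sin(y)]);ty=np.array([np.sin(y),-np.cos(y)])
    A,B=np.meshgrid(np.arange(a1,a0,-1/k),np.arange(b0,b1,1/k),indexing='ij')
    W=np.stack([p[0]+(A*tx[0]+B*ty[0])/1e3,p[1]+(A*tx[1]+B*ty[1])/1e3,0*A+z],-1)
    c=W@s['R'].T+s['t'];r=np.hypot(c[...,0],c[...,1]);t=np.arctan2(r,c[...,2])*f/r
    m=(c[...,:2]*t[...,None]+[s['cx'],s['cy']]).astype(np.float32)
    im=cv2.remap(s['pixels'],m[...,0],m[...,1],cv2.INTER_CUBIC)
    for b in range(b0,b1,5): cv2.line(im,((b-b0)*k,0),((b-b0)*k,12),(255,0,0),2 if b==0 else 1)
    for a in range(a0,a1,10): cv2.line(im,(0,(a1-a)*k),(14,(a1-a)*k),(0,0,255),1)
    return im
E
python3 - <<'E'
from h import *
s=snap('wrist');o=robot.get_obs();p=o['tool_pos'];y=o['ee_rot'][2];print(p,o['ee_rot'],o['wrist_force'],(-s['R'].T@s['t']).round(4))
L=ortho(s,p,y,.045,10,95,-20,20,7)
H=ortho(s,p,y,p[2]-.004,10,95,-20,20,7)
cv2.imwrite('pics/q.png',cv2.cvtColor(np.hstack([L,H]),cv2.COLOR_RGB2BGR))
show(s,['lip_top'],k=1)
E
```

```text
[0.47975019 0.07300203 0.08998195] [ 3.14064264e+00 -2.13872836e-04  1.37007333e+00] [ 0.03531059 -0.5266516  -0.4821415 ] [0.4966 0.1516 0.2703]
```

View pics/q.png

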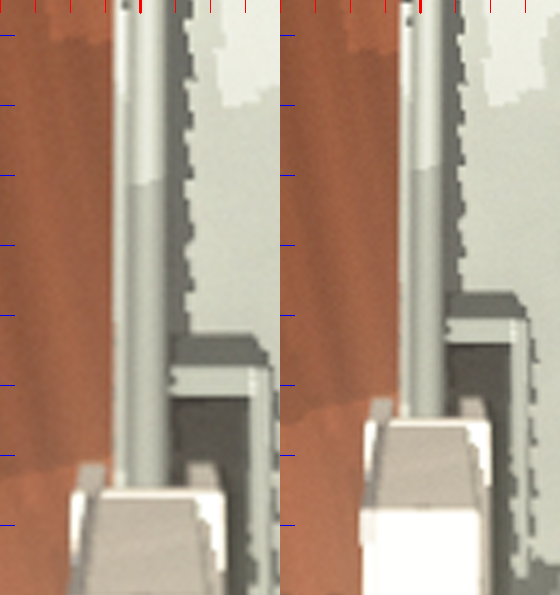

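From near, relative to the held holder, the lip is about −1 mm across and 0 mm along, and the pocket lies as expected behind it. Shift −1 and enter gently.

Emit:
step_arm --pt "-1 0 -1 4 0" --pt "-1 0 -1 9 0" --pt "-1 0 -1 13 0" --pt "-1 0 -1 17 0" --pt "-1 0 -1 20 0" --pt "-1 0 -1 23 0" --pt "-1 0 -1 25 0" --pt "-1 0 -1 25 0"

```text
time: 16.02
tool_pos: [0.4784, 0.0732, 0.0644]
ee_rot: [-3.141, 0.0, 1.37]
wrist_force: [-0.5, 0.5, -1.1]
width: 0.0118
```

It straddles freely with no contact force. On to the strip and home.

Emit:
step_arm --pt "-1 0 0 3 0" --pt "-1 0 0 5 0" --pt "-1 0 0 7 0" --pt "-1 0 0 9 0" --pt "-1 0 0 10 0" --pt "-1 0 0 11 0" --pt "-1 0 0 11 0"

```text
time: 16.9
tool_pos: [0.4785, 0.0732, 0.054]
ee_rot: [3.141, -0.0, 1.37]
wrist_force: [-2.3, -0.6, 5.5]
width: 0.012
```

Emit:
step_arm --pt "-1 0 0 1 0" --pt "-1 0 0 2 0" --pt "-1 0 0 2.5 0" --pt "-1 0 0 3 0" --pt "-1 0 0 3 0"

```text
time: 17.52
tool_pos: [0.4785, 0.0732, 0.0527]
ee_rot: [3.141, -0.0, 1.37]
wrist_force: [-6.6, 0.0, 12.8]
width: 0.012
```

Emit:
step_arm --pt "-1 0 0 1 0" --pt "-1 0 0 1.5 0" --pt "-1 0 0 1.5 0" --pt "-1 0 0 1.5 0"

```text
time: 18.02
tool_pos: [0.4785, 0.0732, 0.0527]
ee_rot: [3.141, -0.0, 1.37]
wrist_force: [-9.3, -0.2, 19.1]
width: 0.0117
```

Run:
```python
from h import *
s=snap('wrist');o=robot.get_obs();p=o['tool_pos'];print(p,o['ee_rot'],o['wrist_force'],o['width'])
a=snap('scene');b=snap('side')
for q in(s,a,b): show(q,['keeper_knob','tin','brush','hammer'],k=1)
show(b,['holder_mid'],k=4);show(s,['holder_mid','holder'],k=3)
# far-end top edge of the held holder: rows of the white top, in holder height above TCP (36 mm if no slip)
H=ortho(s,p,o['ee_rot'][2],p[2]+.036,10,60,-20,20,7)
g=cv2.cvtColor(H,cv2.COLOR_RGB2GRAY)[:,125:155].mean(1);i=np.argmax(np.diff(cv2.GaussianBlur(g[:,None],(1,9),0)[20:300,0]))+20;print('far top edge a=',60-i/7)
```

```text
[0.47856649 0.07320943 0.0526657 ] [ 3.14076367e+00 -1.90512123e-05  1.37022499e+00] [-8.77940877 -1.31447733 19.67268975] 0.011759156346777192
pinpoint keeper_knob [0.627  0.1986 0.0556] 0.87
pinpoint tin [0.5783 0.0513 0.0018] 0.56
pinpoint brush [ 0.5755 -0.066   0.0578] 0.68
pinpoint keeper_knob [0.6286 0.1959 0.0573] 0.6
pinpoint tin [ 0.4238 -0.314  -0.0011] 0.67
pinpoint brush [ 6.195e-01  3.948e-01 -1.000e-04] 0.95
pinpoint hammer [ 0.6056 -0.3936 -0.003 ] 0.61
pinpoint keeper_knob [0.6283 0.1991 0.0546] 0.5
pinpoint tin [ 0.4225 -0.3213 -0.0039] 0.74
pinpoint brush [0.6138 0.3951 0.0034] 0.4
pinpoint hammer [ 0.6045 -0.3964  0.0017] 0.75
pinpoint holder_mid [0.3562 0.3917 0.0368] 0.72
pinpoint holder_mid [0.426  0.5239 0.0301] 0.66
pinpoint holder_mid [0.4822 0.0745 0.0547] 0.45
pinpoint holder_mid [0.4774 0.0682 0.0218] 0.26
pinpoint holder [0.4774 0.0683 0.0191] 0.87
far top edge a= 35.0
```

The stop is hard: 20 N with no further travel, and the TCP height matches home. No slip in the grip, and everything else is in place. Handing in.

```bash
python3 -c "
from h import *
print(robot.close_job())"
```

```text
the job is handed in; nothing more can be done
None
```

I handed the job in with the keeper bar shut and the label holder pressed home on the front lip, card to the front. The gripper was still holding it down. There was no verdict on hand-in, so this rests on my last checks.

- **Keeper bar:** I swung it down by its knob until it hit a solid stop (18 N, no further travel). The three cameras last put the knob at 55–57 mm high, against 57 mm when shut.
- **Holder chosen:** I took the look-alike farthest to the robot's right, and a close view showed its card facing the robot. It was pinched across the card frame.
- **Fit on the lip:**
  - The foot went over the lip with no contact force, then met the rubber strip and a hard stop at 20 N.
  - At the stop the fingertips were 52.7 mm above the bench; 52.9 mm was expected.
  - The holder had not slipped in the grip, and the side camera put its middle at 54.7 mm, against 54.5 mm when home.
- **Everything else:** The tin, hammer and brush read where they were at the start, within camera error. I did not measure the punches again after the first pictures. They lay in their notches when I last saw them, after the bar was shut.
- **Disagreements:** Before lowering, the network and my own image measurement differed by about 2 mm on the lip's position across, so I measured again from close up. In the last wrist picture the network named wrong things as the tin and the brush; I ignored those two.

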